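Snap the dust cap into the pump drive with the seal pusher

ROBOT

A 7-joint arm with a two-finger parallel gripper is mounted at the origin on the work surface. World frame = base frame: x ahead of the robot, y to its left, z up, the work surface at z = 0. Lengths are in m, angles in rad, forces in N, time in s.
With the tool pointing down it reaches from about 0.425 to 0.95 m from the base axis. Payload 4.7 kg.
Tool frame: the origin (TCP) lies on the centre line of the jaws, within the pads' length; the fingertips stand robot.nose_length ahead of it and the grasp point (between the pads) lies 8 mm behind it (robot.nose_length is the distance from the TCP to the fingertips, in m); z points along the fingers, y is the line along which they close (so a half turn about z gives the same grasp; the last joint's range is limited). The gripper opens to 85 mm and grips with 20 to 120 N. Pads are 22 mm wide; open, the fingers measure 114 mm over their backs; the gripper's body (76 mm by 85 mm) begins 54 mm behind the grasp point. The pads swing forward as they close: fully open they stand 13 mm farther back than shut.
Start: joints at [-1.194, 0.469, -0.049, 1.532, 0.024, 1.141, -0.082], TCP at [0.266, 0.62, 0.242] pointing down, gripper open.
Joint ranges: [-2.59, 2.59], [-0.33, 1.99], [-1.39, 1.29], [0.1, 2.45], [-1.04, 4.18], [0.21, 1.99], [-2.66, 2.66]. Speed limits (rad/s): [2.57, 2.57, 3.14, 3.14, 3.14, 3.14, 3.14].

INTERFACE

Orientations are given as [roll, pitch, yaw] about the fixed x, y, z axes, in that order (R = Rz(yaw) Ry(pitch) Rx(roll)).
In Python, from plant import robot gives the robot as it stands. Calls block until the motion is done:
- robot.goto(position, orientation): joint-space move of the TCP to a pose.
- robot.move_straight(position, vel=0.15, attitude=None, contact_N=None): straight line of the TCP; attitude=None keeps the orientation; vel is the mean speed in m/s. With contact_N (N) it stops when the force on the tool has changed by that much, and returns True; else False.
- robot.move_joints(angles): joint-space move.
- robot.grip(opening, strength=None): opening from 0.0 (shut) to 1.0 (fully open); strength is the grip in N (None keeps the last); returns when the fingers have stopped.
- robot.sleep(seconds).
- robot.inverse_kinematics(position, orientation): joint angles nearest the present ones, or None.
- robot.sense(): the state.
- robot.grab_frame(name): name is "scene" or "top"; returns a dict with "image" (400x640x3 uint8, red, green, blue), "range_z" (400x640 float32, m along the optical axis (not along the pixel's ray), 0 where there is no reading), "fx", "fy", "cx", "cy" (pixels), "dist_coeffs" ([k1, k2, p1, p2, k3] as OpenCV has them; the pictures are not rectified), "R" (3x3) and "t" (3): a world point X has camera coordinates R X + t. Camera axes: x right, y down, z forward; pixel columns grow to the right and rows downward; lengths in m; the calibration is good to about 2 mm. A picture is of the moment at which its call begins.
A pose or a line that the arm cannot do raises robot.IKError and nothing moves.
- robot.close_job(): hands the job in; it is judged then, once.
The state is a dict: "t": time; "joint_pos": joint angles; "joint_velocities": joint speeds; "effort": joint torques, N m; "tcp_pos": TCP position; "tcp_rot": TCP orientation; "wrist_force": force on the tool from outside, world axes, zero at the start; "torque": the same for the moment, N m; "opening": opening from 0.0 (shut) to 1.0 (fully open); "gripper_force": force on a finger pad.
Only numpy, scipy, OpenCV 4.12 (cv2) and the standard library are available. Lean on these libraries where they do the work, as an engineer would, in place of code of your own. Each camera call takes 0.05 s, during which the arm holds its last target. There are 200 camera calls.

TASK

On the bench stand three pump drive blocks; on one of them the round dust cap still sticks up out of its bore. Take the pusher with the small flat foot from the tool tray and use it, not the fingers, to press that cap straight down until its flange sits fully home on the block. Then stand the pusher upright in the tray again; leave the wide bell-footed driver beside it where it stands.

Things in the scene. Friction and masses are not known exactly. Their poses are not given: they have to be found in the camera images.
- cap: Dust cap sticking up: grey disc 60 mm across, 4 mm thick, on snap legs; slides only vertically in a fixed aluminium block 96 mm square, 60 mm high. Origin: centre of the disc's underside, 74-76 mm above the bench at first, 60 when home (hard stop); press the top, 4 mm above it. Needs about 8 N all the way, stays where left. Two like blocks, in any order: one cap already home, one open bore.
- pusher: Loose pusher standing upright in the tray, 90 mm tall, about 0.14 kg: flat round steel foot 30 mm across, 12 mm high, stem 16 mm across, round grey plastic handle 26 mm across from 48 to 86 mm above the foot's underside (grip there, any yaw). Origin: centre of the foot's underside, z up along the handle.
- driver: The other loose tool in the tray, not to be used: same grey handle and height, but a wide bell-shaped steel foot 58 mm across. Its axis is 100 mm from the pusher's. Origin: centre of its underside, z up.
- tray: Shallow open steel tray, fixed: 120 mm along its x, 210 mm along its y, rim 16 mm high, walls and floor 4 mm thick. Origin: centre of its underside, z up; tools stand on its floor, 4 mm above the origin, at first near y = -50 and +50 mm of the tray, either tool in either place.

How it is judged:
By the outcome, as a careful person would: the job done as asked, in the order asked, and still so for the second after the job is handed in, with the robot touching nothing.
It also fails if it takes over 43 s, if anything falls off the work surface, if the arm or the gripper's body presses on something with over 40 N, if the wrist force passes 120 N, or if a joint passes its speed limit or range.

## Working session

There is one attempt and no reset: what is moved stays moved. The work goes in short steps, each a Python script; the robot and the scene stay as the last script left them, time stands still between calls to the robot, and variables do not carry over. Pictures are saved under pics/ and viewed, at most 10 in all, crops included, and the job is handed in when it is done.

```bash
ls; mkdir -p pics; python3 - <<'E'
from plant import robot
import cv2,numpy as np
s=robot.sense();print(s['t'],s['tcp_pos'],s['tcp_rot'],robot.nose_length)
for n in("scene","top"):
    f=robot.grab_frame(n);cv2.imwrite(f"pics/{n}0.png",f["image"][:,:,::-1]);np.savez(f"{n}0.npz",**f)
    print(n,f["fx"],f["fy"],f["cx"],f["cy"],f["dist_coeffs"],-f["R"].T@f["t"],f["R"][2])
E
```

```text
pics
plant.py
0.0 [0.266222   0.61966663 0.24122749] [-3.13958694e+00  1.08123920e-04  2.73582064e+00] 0.011
scene 441.14946363894256 441.14946363894256 321.86339881452517 204.99435127193854 [-0.08417968  0.          0.          0.          0.        ] [ 1.36191224 -0.29117828  0.63483934] [-0.7770003   0.33590684 -0.53238814]
top 505.62662256250235 505.62662256250235 321.1206159561021 200.96155637856265 [0.03033593 0.         0.         0.         0.        ] [0.32964665 0.07116765 1.06428   ] [ 0.21392538 -0.02704389 -0.97647558]
```

View pics/scene0.png

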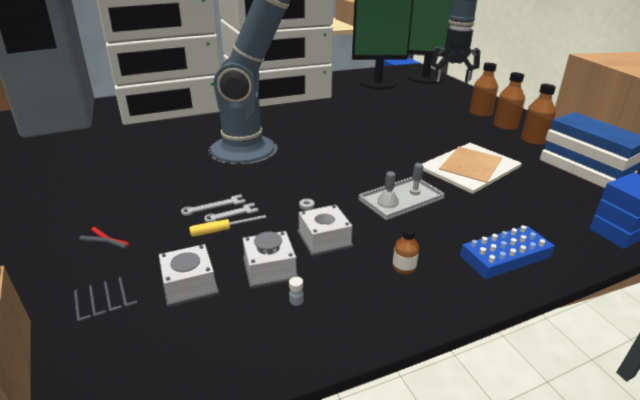

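View pics/top0.png

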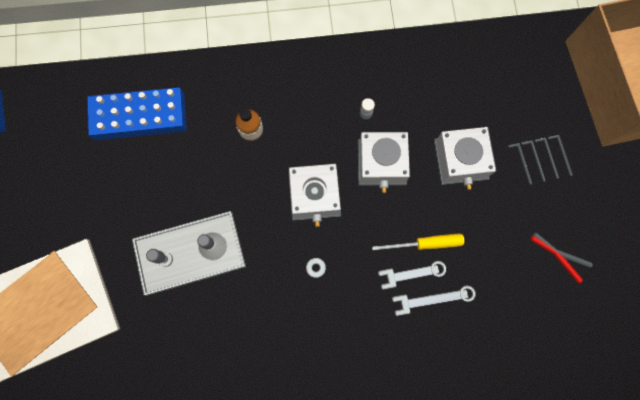

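Scene picture: the raised cap is on the middle block (scene ~268,242; top ~386,152). The pusher is the right-hand tool in scene (~416,180; top ~156,257) and the driver is at scene ~389,188, top ~209,242. Next, an enlarged composite for exact outlines.

```bash
cat > h.py <<'E'
import numpy as np,cv2
def ray(f,u,v):
    K=np.array([[f["fx"],0,f["cx"]],[0,f["fy"],f["cy"]],[0,0,1]],float)
    p=cv2.undistortPoints(np.array([[[u,v]]],float),K,np.array(f["dist_coeffs"],float))[0,0]
    R=f["R"];return -R.T@f["t"],R.T@np.array([p[0],p[1],1.])
def plane(f,u,v,z):
    c,d=ray(f,u,v);return c+d*(z-c[2])/d[2]
def depth(f,u,v):
    c,d=ray(f,u,v);return c+d*f["range_z"][int(round(v)),int(round(u))]
def tri(f,a,g,b):
    c1,d1=ray(f,*a);c2,d2=ray(g,*b)
    s=np.linalg.lstsq(np.c_[d1,-d2],c2-c1,rcond=None)[0]
    p,q=c1+d1*s[0],c2+d2*s[1];return (p+q)/2,np.linalg.norm(p-q)
def proj(f,X):
    K=np.array([[f["fx"],0,f["cx"]],[0,f["fy"],f["cy"]],[0,0,1]],float)
    return cv2.projectPoints(np.atleast_2d(X).astype(float),cv2.Rodrigues(np.array(f["R"]))[0],np.array(f["t"],float),K,np.array(f["dist_coeffs"],float))[0][:,0]
E
python3 - <<'E'
import numpy as np,cv2
s,t=[dict(np.load(n+"0.npz")) for n in("scene","top")]
def crop(f,u,v,w=66,h=48):return cv2.resize(f["image"][v-h//2:v+h//2,u-w//2:u+w//2,::-1],None,fx=6,fy=6,interpolation=cv2.INTER_CUBIC)
a=np.vstack([np.hstack([crop(t,160,255),crop(t,386,152)]),np.hstack([crop(s,410,180),crop(s,268,245)])])
cv2.imwrite("pics/c1.png",a);print(a.shape)
E
```

```text
(576, 792, 3)
```

View pics/c1.png

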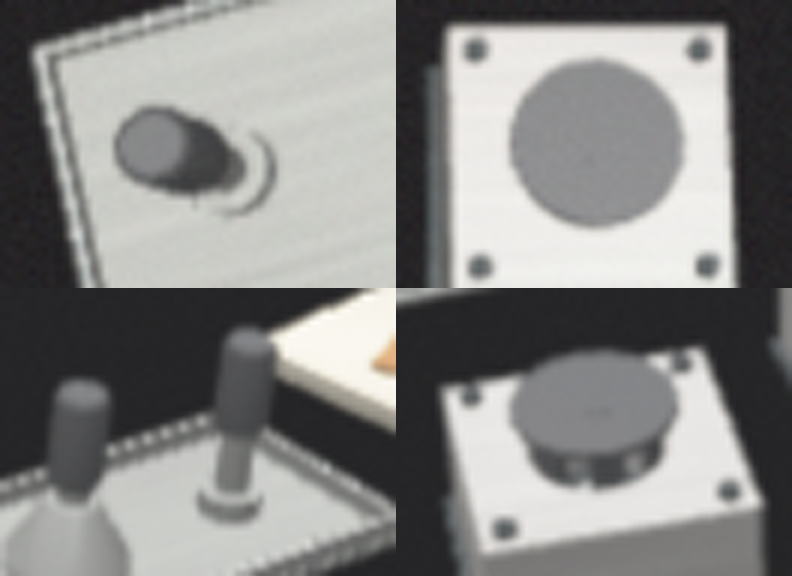

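The crops show the pusher's small foot, the raised cap with its legs visible, and the pusher handle tops at top (151.6,254.4) and scene (418.1,164.6). The cap centre is about top (386.1,151.4) and scene (267.6,239.6).

```bash
python3 - <<'E'
from h import *
np.set_printoptions(precision=4,suppress=True)
s,t=[dict(np.load(n+"0.npz")) for n in("scene","top")]
def blob(f,u,v,lo,hi,r):
    g=cv2.cvtColor(f["image"],cv2.COLOR_RGB2GRAY);m=cv2.inRange(g,lo,hi)
    w=np.zeros_like(m);w[v-r:v+r,u-r:u+r]=m[v-r:v+r,u-r:u+r]
    n,l,st,ce=cv2.connectedComponentsWithStats(w,connectivity=4);k=l[v,u];
    if k==0: return None,g[v,u]
    c=max(cv2.findContours((l==k).astype(np.uint8),0,1)[0],key=len)
    return cv2.fitEllipse(c),g[v,u]
ct=blob(t,386,152,110,165,22);cs=blob(s,268,239,110,165,22);print("cap",ct,cs)
ht=blob(t,152,254,85,150,9);hs=blob(s,418,164,85,150,9);print("pusher top",ht,hs)
dt=blob(t,203,240,85,150,9);print(dt)
if ct[0] and cs[0]:print(tri(t,ct[0][0],s,cs[0][0]))
print("cap eye",tri(t,(386.1,151.4),s,(267.6,239.6)),depth(t,386,152),depth(s,268,239),plane(t,386.1,151.4,.079),plane(s,267.6,239.6,.079))
print("push eye",tri(t,(151.6,254.4),s,(418.1,164.6)),plane(t,151.6,254.4,.094),plane(s,418.1,164.6,.094),depth(t,152,254),depth(s,418,164))
# foot top rim centre by eye (z=.016)
print("foot",plane(t,127+39.2,231+28.2,.016),plane(s,377+38.1,156+35.2,.016))
# tray outline on top view, rim z=.016
hsv=cv2.cvtColor(t["image"],cv2.COLOR_RGB2HSV);m=cv2.inRange(hsv,(0,0,70),(180,60,255));m[:,:125]=0;m[:,255:]=0;m[:200]=0;m[305:]=0
l=cv2.connectedComponentsWithStats(m)[1];mm=(l==l[270,190]).astype(np.uint8)
c=max(cv2.findContours(mm,0,1)[0],key=len);b=cv2.boxPoints(cv2.minAreaRect(cv2.convexHull(c)));P=np.array([plane(t,*q,.016) for q in b])
print("tray",b,P,P.mean(0),np.linalg.norm(P[1]-P[0]),np.linalg.norm(P[2]-P[1]))
E
```

```text
cap (((385.7205505371094, 151.54397583007812), (26.448827743530273, 27.44189453125), 105.56690979003906), np.uint8(143)) (((267.664306640625, 240.18045043945312), (16.480430603027344, 28.970272064208984), 86.37197875976562), np.uint8(133))
pusher top (((152.1190185546875, 255.03759765625), (11.862980842590332, 13.552217483520508), 21.612817764282227), np.uint8(135)) (((420.44384765625, 166.4608917236328), (6.042381286621094, 12.435997009277344), 120.636962890625), np.uint8(131))
(((203.67698669433594, 239.90969848632812), (11.2347993850708, 17.223155975341797), 39.46841812133789), np.uint8(141))
(array([ 0.6338, -0.0992,  0.077 ]), np.float64(0.000468006375968172))
cap eye (array([ 0.6337, -0.0995,  0.0784]), np.float64(7.642196320057982e-05)) [ 0.6323 -0.0991  0.0787] [ 0.6361 -0.0991  0.0816] [ 0.6335 -0.0994  0.079 ] [ 0.6344 -0.0996  0.079 ]
push eye (array([0.4747, 0.3784, 0.0915]), np.float64(0.0010614118680857898)) [0.4746 0.3781 0.094 ] [0.4789 0.3746 0.094 ] [0.4754 0.3776 0.093 ] [0.4717 0.3794 0.0916]
foot [0.4729 0.3735 0.016 ] [0.4884 0.3702 0.016 ]
tray [[127.4974 239.0948]
 [231.1078 209.8401]
 [247.1673 266.7175]
 [143.5569 295.9722]] [[0.5238 0.4509 0.016 ]
 [0.5615 0.2332 0.016 ]
 [0.4385 0.2092 0.016 ]
 [0.4036 0.4221 0.016 ]] [0.4819 0.3288 0.016 ] 0.22090791441145885 0.12534656131717903
```

```bash
python3 - <<'E'
from h import *
from plant import robot
from math import pi
np.set_printoptions(precision=3,suppress=True)
s,t=[dict(np.load(n+"0.npz")) for n in("scene","top")]
print("foot",plane(t,127+38.5,231+28.2,.016),plane(s,377+38.1,156+32.1,.016))
P=[.4747,.3775];C=[.6338,-.0993]
for yaw in(1.743,-1.399):
    print(yaw,[robot.inverse_kinematics(p,[pi,0,yaw]) for p in(P+[.20],P+[.063],C+[.23],C+[.12])])
yaw=min((1.743,-1.399),key=lambda y:9 if (q:=robot.inverse_kinematics(P+[.063],[pi,0,y])) is None else abs(q[6]))
print("use",yaw)
robot.goto(P+[.20],[pi,0,yaw]);print(robot.sense()["t"])
robot.move_straight(P+[.063],vel=.12)
q=robot.sense();print(q["tcp_pos"],q["t"],q["wrist_force"])
f=robot.grab_frame("scene");g=robot.grab_frame("top")
a=[cv2.resize(x["image"][v-50:v+50,u-65:u+65,::-1],None,fx=3,fy=3,interpolation=2) for x,u,v in((f,410,170),(g,170,250))]
cv2.imwrite("pics/pre.png",np.hstack(a))
E
```

```text
foot [0.473 0.375 0.016] [0.474 0.38  0.016]
1.743 [array([-0.911,  0.398,  0.225,  1.761, -0.103,  0.993, -0.475]), array([-0.874,  0.566,  0.179,  1.862, -0.145,  0.726, -0.441]), array([-0.335,  0.47 ,  0.6  ,  1.66 , -0.291,  1.102,  0.52 ]), array([-0.269,  0.578,  0.51 ,  1.756, -0.348,  0.898,  0.564])]
-1.399 [array([-0.431,  0.43 , -0.415,  1.732,  0.198,  1.021,  2.397]), array([-0.432,  0.602, -0.423,  1.834,  0.338,  0.777,  2.281]), array([-0.621,  0.648,  1.113,  1.675, -0.616,  1.215, -2.332]), array([-0.605,  0.814,  1.107,  1.774, -0.82 ,  1.096, -2.178])]
use 1.743
1.325
[0.475 0.378 0.064] 2.6167 [-0.171  0.764  0.245]
```

View pics/pre.png

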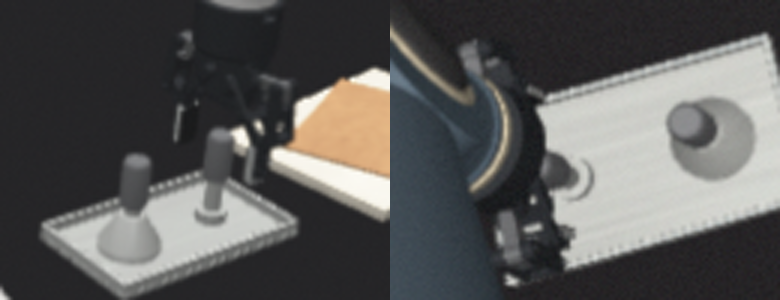

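The open fingers straddle the pusher's handle (scene crop: fingers at ~185,120 and 255,165, handle at ~218,150). The driver is clear. Gripping and lifting.

```bash
python3 - <<'E'
from h import *
from plant import robot
np.set_printoptions(precision=4,suppress=True)
robot.grip(.45,80);robot.grip(0,80)
q=robot.sense();p=q["tcp_pos"];print("grasp",p,q["tcp_rot"],q["opening"],q["gripper_force"],q["wrist_force"])
np.save("grasp.npy",p)
robot.move_straight([p[0],p[1],.21],vel=.12)
q=robot.sense();print(q["t"],q["opening"],q["gripper_force"],q["wrist_force"])
from math import pi
robot.goto([.6338,-.0993,p[2]+.085],[pi,0,1.743])
q=robot.sense();print(q["t"],q["tcp_pos"],q["wrist_force"])
f=robot.grab_frame("scene");g=robot.grab_frame("top")
a=[cv2.resize(x["image"][v-50:v+50,u-65:u+65,::-1],None,fx=3,fy=3,interpolation=2) for x,u,v in((f,268,230),(g,386,160))]
cv2.imwrite("pics/held.png",np.hstack(a));np.savez("scene1.npz",**f)
E
```

```text
grasp [0.4749 0.3776 0.0632] [ 3.1411 -0.0002  1.743 ] 0.2863073500017886 78.39771748404019 [ 1.0972 -0.0709  1.5691]
4.8833 0.283316225441959 78.38292391039431 [-0.3123 -0.6    -1.0054]
6.725 [ 0.6342 -0.0973  0.1482] [ 0.5567 -0.6966 -1.3834]
```

View pics/held.png

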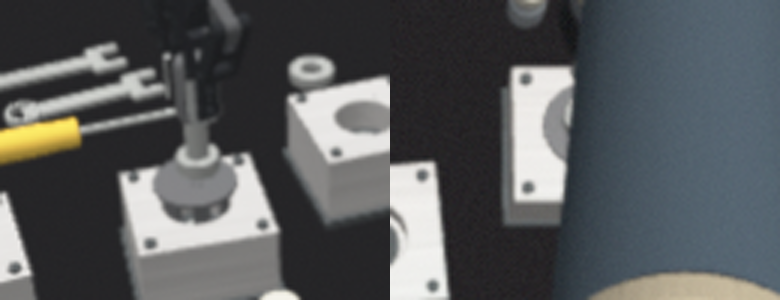

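The upright pusher hangs over the cap (foot ~197,160, cap ~197,187 in the crop). Pressing now: home is expected at TCP z ≈ 0.123.

```bash
python3 - <<'E'
from h import *
from plant import robot
np.set_printoptions(precision=4,suppress=True)
x,y=.6338,-.0993
def st(l):
    q=robot.sense();print(l,q["t"],q["tcp_pos"],q["wrist_force"],q["opening"])
print(robot.move_straight([x,y,.135],vel=.03,contact_N=5));st("contact")
print(robot.move_straight([x,y,.116],vel=.015,contact_N=32));st("press")
robot.sleep(.3);st("hold")
E
```

```text
True
contact 7.225 [ 0.6341 -0.0989  0.137 ] [1.9864 0.5661 0.4849] 0.28422815155675785
True
press 8.35 [ 0.6342 -0.0991  0.1231] [-1.9704  0.7823  5.2525] 0.28394784815325635
hold 8.65 [ 0.6342 -0.0991  0.1231] [-1.2797  0.7962  5.7841] 0.2885988652178487
```

Stopped at the hard stop, z = 0.1231 as predicted. Lifting, moving over the tray and checking the cap before putting the tool back.

```bash
python3 - <<'E'
from h import *
from plant import robot
from math import pi
np.set_printoptions(precision=4,suppress=True)
p=np.load("grasp.npy")
robot.move_straight([.6338,-.0993,.21],vel=.12)
robot.goto([p[0],p[1],.20],[pi,0,1.743]);robot.sleep(.2)
f=robot.grab_frame("scene");g=robot.grab_frame("top")
q=robot.sense();print(q["t"],q["tcp_pos"],q["wrist_force"])
def ell(f,u,v,r=22):
    m=cv2.inRange(cv2.cvtColor(f["image"],cv2.COLOR_RGB2GRAY),110,165);w=np.zeros_like(m);w[v-r:v+r,u-r:u+r]=m[v-r:v+r,u-r:u+r]
    l=cv2.connectedComponents(w,connectivity=4)[1];c=max(cv2.findContours((l==l[v,u]).astype(np.uint8),0,1)[0],key=len);return cv2.fitEllipse(c)
(us,vs),(ut,vt)=proj(f,[.6338,-.0993,.064])[0],proj(g,[.6338,-.0993,.064])[0]
a,b=ell(f,int(us),int(vs)),ell(g,int(ut),int(vt));print(a,b,tri(f,a[0],g,b[0]))
for F,z in((f,0),(g,0)):print("depth cap",np.median([depth(F,proj(F,[.6338,-.0993,.064])[0][0]+i,proj(F,[.6338,-.0993,.064])[0][1]+j) for i in range(-4,5) for j in(-2,-1,0,1,2)],axis=0))
A=[cv2.resize(x["image"][v-50:v+50,u-65:u+65,::-1],None,fx=3,fy=3,interpolation=2) for x,u,v in((f,268,240),(g,386,160),(f,410,165),(g,170,250))]
cv2.imwrite("pics/after.png",np.vstack([np.hstack(A[:2]),np.hstack(A[2:])])[:600])
E
```

```text
11.65 [0.4754 0.3771 0.2   ] [-0.0824  0.4416 -1.9117]
((267.9895324707031, 246.56094360351562), (16.875566482543945, 26.744281768798828), 85.86702728271484) ((384.8521423339844, 153.85281372070312), (25.84318733215332, 26.98232078552246), 95.3399658203125) (array([ 0.6342, -0.0995,  0.0604]), np.float64(0.0004112505654580909))
depth cap [ 0.6341 -0.1     0.0647]
depth cap [ 0.6333 -0.099   0.0644]
```

View pics/after.png

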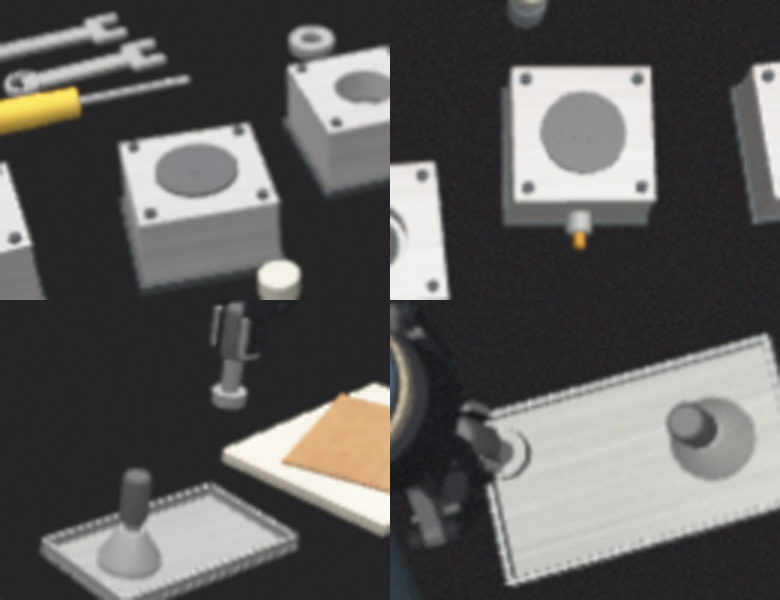

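The cap lies flush (scene crop ~196,170; depth height 0.0645 against 0.064). The pusher is still upright in the grip and the driver is untouched. Setting the pusher down.

```bash
python3 - <<'E'
from h import *
from plant import robot
np.set_printoptions(precision=4,suppress=True)
p=np.load("grasp.npy")
def st(l):
    q=robot.sense();print(l,q["t"],q["tcp_pos"],q["wrist_force"],q["opening"])
robot.move_straight([p[0],p[1],p[2]+.012],vel=.1);robot.sleep(.2);st("near")
print(robot.move_straight([p[0],p[1],p[2]-.003],vel=.015,contact_N=4));st("down")
robot.grip(.45);robot.sleep(.2);robot.grip(1.0);st("open")
robot.move_straight([p[0],p[1],.22],vel=.12)
robot.goto([.45,.2,.32],[np.pi,0,1.743]);robot.sleep(.2);st("away")
f=robot.grab_frame("scene");g=robot.grab_frame("top")
A=[cv2.resize(x["image"][v-50:v+50,u-65:u+65,::-1],None,fx=3,fy=3,interpolation=2) for x,u,v in((f,410,180),(g,170,250))]
cv2.imwrite("pics/end.png",np.hstack(A))
E
```

```text
near 13.25 [0.4752 0.3778 0.0757] [ 0.1688 -0.4656 -0.9326] 0.28486835458408877
True
down 14.0083 [0.4749 0.3775 0.0631] [-0.1993 -0.5514  4.7922] 0.28498698119843907
open 15.025 [0.4741 0.377  0.0623] [0.5187 0.7077 0.3427] 1.0008090240977765
away 17.525 [0.4497 0.2015 0.3189] [-0.3342  0.6028 -0.7719] 1.0013746745727863
```

View pics/end.png

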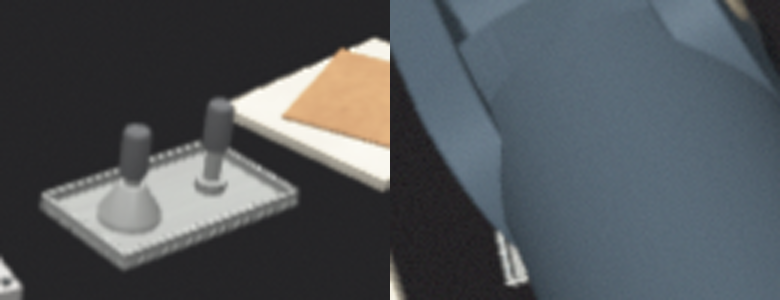

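The pusher stands upright in its old place (crop ~215,150), with the driver beside it unmoved (~130,185). Nothing is being touched, so I'm handing in.

```bash
python3 -c "
from plant import robot
print(robot.close_job())"
```

```text
the job is handed in; nothing more can be done
None
```

I pressed the cap fully home with the small-footed pusher, stood the pusher upright in the tray again, left the driver untouched, and handed the job in at about 17.5 s of the 43 s allowed.

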